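Take the torch from its block and hold a slanting light on the peaked stone

ROBOT

A 6-joint arm with a two-finger parallel gripper is mounted at the origin on a cart in front of the work surface, level with it; the furniture and walls round the work are solid. World frame = base frame: x ahead of the robot, y to its left, z up, the work surface at z = 0. Lengths are in m, angles in rad, forces in N, time in s.
With the tool pointing down it reaches from about 0.35 to 0.975 m from the base axis. Payload 4.9 kg.
Tool frame: the origin (TCP) lies midway between the tips of the shut fingers; the grasp point (between the pads) lies 19 mm behind it; z points along the fingers, y is the line along which they close (so a half turn about z gives the same grasp; the last joint's range is limited). The gripper opens to 85 mm and grips with 20 to 120 N. Pads are 22 mm wide; open, the fingers measure 114 mm over their backs; the gripper's body (76 mm by 85 mm) begins 54 mm behind the grasp point. The pads swing forward as they close: fully open they stand 13 mm farther back than shut.
Start: joints at [-1.25, 0.053, 1.613, -0, 1.476, -0.119], TCP at [0.266, -0.566, 0.231] pointing down, gripper open.
Joint ranges: [-3.01, 3.01], [-1.01, 2.22], [0.06, 2.58], [-1.02, 4.17], [0.09, 2.62], [-3.14, 3.14]. Speed limits (rad/s): [2.57, 2.57, 3.14, 3.14, 3.14, 3.14].

INTERFACE

Orientations are given as a rotation vector (axis times angle).
In Python, from station import ctrl gives the robot as it stands.
- The arm moves only by the shell command python3 -m handwheel 'ROWS' [FORCE]. ROWS is JSON, a list of rows, each an object with "gripper": the gripper command: -1 is fully open, 1 is shut, values between are in proportion; "offset": the shift along the tool's x, y, z in mm, a list of three; "rotation": the turn, a rotation vector about the tool's x, y, z in rad, a list of three. A call has exactly 8 rows; each row is the pose to reach, as a shift and turn from the pose commanded when the call began, along the tool's axes at that moment; what a row does not reach only later rows make up. A row lasts 1/8 s, in which the tool goes at most 62.5 mm and 10.7 degrees, less where a joint would pass 70% of its speed; a pose out of reach is approached as far as the arm can. A call with a gripper value outside its range is refused whole. The fingers move at their own pace and stop on an object; FORCE is the grip in N (left out, the last holds). Time passes only in rows, so rows that repeat a pose let the fingers close, or fill a call up. It gives the time, the measured TCP pose, the force, the opening and the grip force at its end, in the units of the state.
- ctrl.get_obs(): the state, without advancing time (a new reading comes with each control period).
- ctrl.get_image(name): name is "scene" or "side" or "wrist"; returns a dict with "image" (384x512x3 uint8, red, green, blue), "fovy" (degrees; the focal length in pixels is half the picture's height over the tangent of half this angle, whatever the lens; pixels are square), "cx", "cy" (the principal point, pixels), "xyz" and "attitude" of the camera in the world. Camera axes: x right, y up, looking along -z (the intrinsics and any distortion apply to the point x, -y, -z); pixel columns grow to the right and rows downward; lengths in m; the calibration is good to about 2 mm. A picture is of the moment at which its call begins. There is no depth.
- ctrl.finish_job(): hands the job in; it is judged then, once.
The state is a dict: "t": time; "q": joint angles; "dq": joint speeds; "effort": joint torques, N m; "tool_pos": TCP position; "tool_rot": TCP orientation; "contact_force": force on the tool from outside, world axes, zero at the start; "wrist_torque": the same for the moment, N m; "opening": finger opening in m; "grip_force": force on a finger pad.
Only numpy, scipy, OpenCV 4.12 (cv2) and the standard library are available. Lean on these libraries where they do the work, as an engineer would, in place of code of your own. Each camera call takes 0.05 s, during which the arm holds its last target. There are 200 camera calls.

TASK

Show a customer the grain of the peaked viewing stone (the one of the three stones on wooden stands that tapers to a single point) in slanting torchlight. Click the torch on by pressing its tail button right in while it still stands in the wooden tool block, draw it up out of the block, then tip it to slant about half-way between upright and level, with the lens pointing down at the middle of that stone from about 10 cm away, from whichever side suits. Finish while holding it there, in the air and still: touch none of the stones with the torch, and leave the stones and the block standing where they are.

Things in the scene. Friction and masses are not known exactly. Their poses are not given: they have to be found in the camera images.
- torch_mid (a point): Centre of the black metal torch, a round rod 110 mm long standing upright, lens down, in the round bore of the wooden block, its upper 68 mm out of it. The head (lens end) is 29 mm in diameter for 36 mm, the barrel above it 24 mm in diameter for 74 mm. z runs along it from lens to tail (up while it stands); the x and y axes mean nothing. 130 g, balanced near this point.
- torch_lens (a point): Middle of the lens face, 55 mm from the torch's centre on the side away from the tail; same axes. The light leaves it along -z.
- torch_spot (a point): Not an object: the point on the axis of the beam 100 mm in front of the lens (155 mm from the torch's centre), where the torch is pointing; same axes.
- tail_switch (a joint): Push button of the torch: 0 = out (off), 0.004 m = right in (on). It moves along the torch's axis, takes about 3 N and stays in when pressed.
- switch_top (a point): Top of the round black rubber push button (15 mm in diameter) in the middle of the torch's tail; it stands 8 mm above the tail face when out and 4 mm when in.
- block: Wooden tool block, loose, 0.8 kg, 74 mm (x) by 146 mm (y) over its foot and 60 mm high; origin in the middle of its underside, z up, y along its length. The torch stands in its bore 32 mm from the middle towards -y. Steel tweezers stand in a slot 42 mm from the middle towards +y, and reach 131 mm above the table.
- bore_mouth (a point): Middle of the mouth of the torch's bore, level with the top of the block, 60 mm above the table. The bore is 31 mm in diameter and 42 mm deep; same axes as the block.
- peak_stone_mid (a point): Middle of the peaked viewing stone, 52 mm above the table. Green and narrow, tapering to one point, glued on a low oval wooden stand; 43 by 56 mm and 88 mm high in all, z up.
- forked_stone_mid (a point): Middle of another viewing stone, 58 mm above the table. Black, as wide at its notched top as at its foot, on a wooden stand; 46 by 59 mm and 102 mm high, z up. Leave it alone.
- lump_stone_mid (a point): Middle of a third viewing stone, 54 mm above the table. Sand-coloured, broad and blunt, on a wooden stand; 52 by 68 mm and 92 mm high, z up. Leave it alone.
Things that resemble listed ones, but are neither listed nor needed, are in the scene too. Leave any turquoise look-alike of the part that bears peak_stone_mid alone. What is shaped like the part that bears forked_stone_mid but blue is not meant.

How it is judged:
On the way, in this order (a step that is already met when the one before it is completed fails the run):
1. the tail button is right in while the torch stands in the block (value of joint tail_switch above 0.003 m and z of torch_lens in the frame of bore_mouth below -0.03 m and horizontal distance between torch_lens and bore_mouth below 0.01 m), for 0.1 s.
2. the torch is gripped and drawn clear of the block (z of torch_lens in the frame of bore_mouth above 0.005 m and contact force between torch and the fingers above 1 N and contact force between torch and block below 0.1 N), for 0.1 s.
At the end, for the whole second after the job is handed in: Torch still in the fingers, touching no block or stone, button in, lens over 7 cm up, axis 30 to 60 degrees from upright, the point 100 mm ahead of the lens within 30 mm of the peaked stone's middle; block upright within 30 mm and stones within 15 mm of where they stood (distance between torch_spot and peak_stone_mid below 0.03 m and angle between torch_mid's own z axis and vertical between 0.52 and 1.05 rad and height (world z) of torch_lens above 0.07 m and contact force between torch and the fingers above 1 N and contact force between torch and block below 0.1 N and contact force between torch and peak_stone below 0.1 N and contact force between torch and forked_stone below 0.1 N and contact force between torch and lump_stone below 0.1 N and linear speed of torch below 0.03 m/s and angular speed of torch below 0.2 rad/s and value of joint tail_switch above 0.003 m and distance of block from where it was at the start of the episode below 0.03 m and angle between block's own z axis and vertical below 0.1 rad and not (distance of peak_stone_mid from where it was at the start of the episode above 0.015 m or angle between peak_stone_mid's own z axis and vertical above 0.2 rad) and not (distance of forked_stone_mid from where it was at the start of the episode above 0.015 m or angle between forked_stone_mid's own z axis and vertical above 0.2 rad) and not (distance of lump_stone_mid from where it was at the start of the episode above 0.015 m or angle between lump_stone_mid's own z axis and vertical above 0.2 rad)); the arm keeps its last pose, push and grip.
It fails at once if the peak stone is shifted or knocked over (distance of peak_stone_mid from where it was at the start of the episode above 0.015 m or angle between peak_stone_mid's own z axis and vertical above 0.2 rad).
It fails at once if the forked stone is shifted or knocked over (distance of forked_stone_mid from where it was at the start of the episode above 0.015 m or angle between forked_stone_mid's own z axis and vertical above 0.2 rad).
It fails at once if the lump stone is shifted or knocked over (distance of lump_stone_mid from where it was at the start of the episode above 0.015 m or angle between lump_stone_mid's own z axis and vertical above 0.2 rad).
It fails at once if the torch knocks against a stone (contact force between torch and peak_stone above 0.5 N or contact force between torch and forked_stone above 0.5 N or contact force between torch and lump_stone above 0.5 N).
It fails at once if the block is dragged away or tipped over (distance of block from where it was at the start of the episode above 0.03 m or angle between block's own z axis and vertical above 0.3 rad).
It also fails if it takes over 45 s, if anything falls off the work surface, if the arm or the gripper's body presses on something with over 40 N, if the wrist force passes 120 N, or if a joint passes its speed limit or range.

## Working session

There is one attempt and no reset: what is moved stays moved. The work goes in short steps, Python scripts to look and compute and a shell command to move; the robot and the scene stay as the last step left them, time stands still between calls to the robot, and variables do not carry over. Pictures are saved under pics/ and viewed, at most 10 in all, crops included, and the job is handed in when it is done.

```bash
mkdir -p pics; ls
python3 - <<'E'
from station import ctrl
import cv2,numpy as np
o=ctrl.get_obs();print(o)
for n in("scene","side"):
    d=ctrl.get_image(n);print(n,{k:v for k,v in d.items() if k!="image"})
    cv2.imwrite(f"pics/{n}0.png",d["image"][:,:,::-1])
E
```

```text
pics
{'t': 0.0, 'q': array([-1.25002955e+00,  5.33499790e-02,  1.61430210e+00,  1.86157711e-06,
        1.47601944e+00, -1.18978329e-01]), 'dq': array([-0.00088975, -0.00161586, -0.00078102, -0.00056535,  0.00179366,
       -0.00013419]), 'effort': array([-4.67376067e-04, -3.93671966e+01, -3.70179749e+01, -1.13061001e-04,
        6.93050111e-03,  6.14847224e-06]), 'tool_pos': array([ 0.2658805 , -0.5649276 ,  0.23006246]), 'tool_rot': array([-3.06394097e+00, -6.84746419e-01,  3.25798281e-04]), 'contact_force': array([-0.30186797, -0.78836222,  0.53059547]), 'wrist_torque': array([-0.00942894, -0.02159035, -0.01770819]), 'grip_force': 0.0, 'opening': 0.08534548259734401}
scene {'fovy': 54.35084428536075, 'cx': 254.03469112047026, 'cy': 189.8168671921771, 'xyz': array([0.30763902, 0.66465119, 0.69517948]), 'attitude': array([ 0.2432445 , -0.95459674, -2.46841792])}
side {'fovy': 47.60464652237979, 'cx': 256.0577423941699, 'cy': 194.4112699067359, 'xyz': array([0.39353009, 0.91144827, 0.3916612 ]), 'attitude': array([ 0.21639229, -1.61540929, -2.42751096])}
```

View pics/scene0.png

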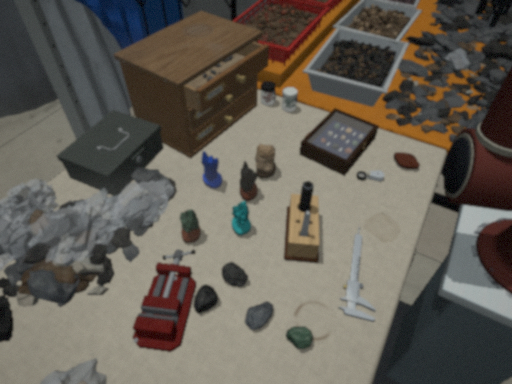

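View pics/side0.png

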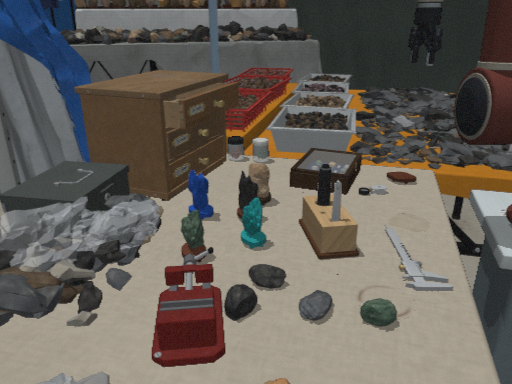

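Candidates (scene view): green on a brown stand (190,226), turquoise look-alike (241,219), blue (211,170), black forked (248,180) and sand lump (265,160). I choose (190,226), which is (193,235) in the side view. The torch is at (306,196) scene and (324,185) side. I'll check the choice in one close crop.

```bash
cat > h.py <<'E'
import numpy as np
from scipy.spatial.transform import Rotation as R
def P(d):
    f=d["image"].shape[0]/2/np.tan(np.radians(d["fovy"]/2))
    return f,d["cx"],d["cy"],np.array(d["xyz"]),R.from_rotvec(d["attitude"]).as_matrix()
def ray(d,u,v):
    f,cx,cy,c,M=P(d); r=M@np.array([(u-cx)/f,-(v-cy)/f,-1]); return c,r/np.linalg.norm(r)
def atz(d,u,v,z):
    c,r=ray(d,u,v); return c+r*(z-c[2])/r[2]
def proj(d,p):
    f,cx,cy,c,M=P(d); q=M.T@(np.array(p)-c); return np.array([cx+f*q[0]/-q[2],cy-f*q[1]/-q[2]])
def tri(obs):
    A=np.zeros((3,3));b=np.zeros(3)
    for d,u,v in obs:
        c,r=ray(d,u,v);K=np.eye(3)-np.outer(r,r);A+=K;b+=K@c
    p=np.linalg.solve(A,b); return p,[np.round(proj(d,p)-[u,v],1) for d,u,v in obs]
E
python3 - <<'E'
from station import ctrl
from h import *
import cv2,pickle
S=ctrl.get_image("scene");D=ctrl.get_image("side");pickle.dump((S,D),open("im.pkl","wb"))
a=cv2.resize(S["image"][140:270,170:330],None,fx=4.5,fy=4.5,interpolation=2)[:,:,::-1]
b=cv2.resize(D["image"][155:270,170:360],None,fx=4.2,fy=4.2,interpolation=2)[:,:,::-1]
cv2.imwrite("pics/a.png",a);cv2.imwrite("pics/b.png",b)
for n,s,t in [("torch tail",(308,184),(324,166)),("peak tip",(188,210),(195,213)),("peak foot",(191,238),(194,252)),("forked mid",(248,183),(248,197)),("lump mid",(265,161),(259,183)),("turq",(241,219),(254,222))]:
    print(n,tri([(S,*s),(D,*t)]))
E
```

```text
torch tail (array([0.46947596, 0.1479933 , 0.13086449]), [array([-0.5, -0.3]), array([0.6, 0.2])])
peak tip (array([0.66785765, 0.2989158 , 0.08188545]), [array([1.1, 0.6]), array([-1.4, -0.6])])
peak foot (array([0.65891189, 0.32125121, 0.01829134]), [array([-1.2, -0.6]), array([1.6, 0.6])])
forked mid (array([0.61679066, 0.14281395, 0.0508261 ]), [array([-0.5, -0.3]), array([0.6, 0.2])])
lump mid (array([0.61850196, 0.05336021, 0.0474919 ]), [array([-0.1, -0.1]), array([0.1, 0.1])])
turq (array([0.57756891, 0.24056079, 0.04692445]), [array([-0.5, -0.3]), array([0.7, 0.3])])
```

View pics/a.png

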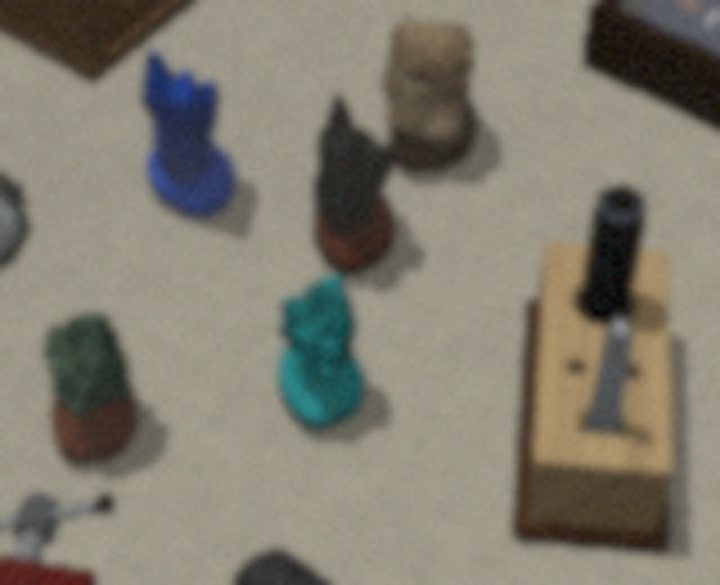

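View pics/b.png

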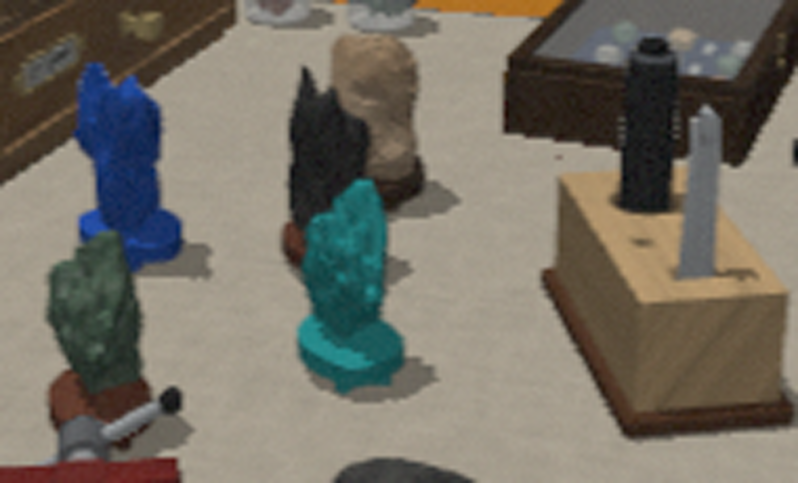

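The close crop shows the green tapering stone on a red-brown stand, so the choice holds. The turquoise look-alike is next to it and the black notched one is behind. Next I work out the torch, block and stone positions and the first move.

```bash
cat >> h.py <<'E'
def delta(o,p,Rt):
    M=R.from_rotvec(o["tool_rot"]); return np.round(M.inv().apply(np.array(p)-o["tool_pos"])*1000,1),np.round((M.inv()*R.from_matrix(Rt)).as_rotvec(),3)
def down(yaw): # tool y along heading yaw, z down
    y=np.array([np.cos(yaw),np.sin(yaw),0]);z=np.array([0,0,-1.]);return np.c_[np.cross(y,z),y,z]
E
python3 - <<'E'
from station import ctrl
from h import *
import pickle
S,D=pickle.load(open("im.pkl","rb"))
s=lambda u,v:(S,170+u/4.5,140+v/4.5)
d=lambda u,v:(D,170+u/4.2,155+v/4.2)
for n,a,b in [("tail",(621,197),(652,52)),("mouth",(603,305),(646,205)),("tweez top",(620,325),(707,110)),("peak tip",(92,318),(108,235)),("peak stand",(95,428),(100,408))]:
    p,e=tri([s(*a),d(*b)]);print(n,p.round(4),e[0])
for n,c,z in [("tail",(621,197),.128),("mouth",(603,305),.06),("stand",(95,428),.012)]: print(n,"scene@z",atz(*s(*c),z).round(4))
for n,c,z in [("tail",(652,52),.128),("mouth",(646,205),.06),("stand",(100,408),.012)]: print(n,"side@z",atz(*d(*c),z).round(4))
# block top corners
print("blocktop scene",[atz(*s(*c),.06).round(3)[:2] for c in [(548,245),(667,255),(672,470),(532,462)]])
o=ctrl.get_obs();print(R.from_rotvec(o["tool_rot"]).as_matrix().round(3))
E
```

```text
tail [0.4689 0.145  0.1278] [0.2 0.1]
mouth [0.4668 0.1516 0.0575] [0.2 0.1]
tweez top [0.4383 0.2162 0.1297] [-0. -0.]
peak tip [0.6634 0.2997 0.0854] [-0.1 -0. ]
peak stand [0.6649 0.3118 0.0124] [-0.6 -0.3]
tail scene@z [0.4693 0.1451 0.128 ]
mouth scene@z [0.4667 0.1535 0.06  ]
stand scene@z [0.6634 0.3117 0.012 ]
tail side@z [0.4684 0.1459 0.128 ]
mouth side@z [0.4657 0.1577 0.06  ]
stand side@z [0.6669 0.3106 0.012 ]
blocktop scene [array([0.507, 0.132]), array([0.452, 0.108]), array([0.4  , 0.226]), array([0.456, 0.253])]
[[ 0.905  0.426 -0.   ]
 [ 0.426 -0.905  0.001]
 [ 0.    -0.001 -1.   ]]
```

Torch axis is at (0.4685, 0.147), with the tail triangulated at z 0.1278 (must be 0.128). Block x heads about 24°. Peak middle is about (0.664, 0.306), with the tip at 0.085 (given 0.088). All consistent.

Run:
```python
from station import ctrl
from h import *
print(delta(ctrl.get_obs(),[.4685,.147,.22],down(.42)))
```

```text
(array([ 486.4, -558.2,   11.3]), array([-1.000e-03, -1.000e-03, -1.551e+00]))
```

```bash
python3 -m handwheel '[{"gripper":1,"offset":[30,-35,0],"rotation":[0,0,-0.1]},{"gripper":1,"offset":[65,-75,0],"rotation":[0,0,-0.2]},{"gripper":1,"offset":[100,-115,0],"rotation":[0,0,-0.3]},{"gripper":1,"offset":[140,-160,0],"rotation":[0,0,-0.45]},{"gripper":1,"offset":[180,-205,0],"rotation":[0,0,-0.6]},{"gripper":1,"offset":[220,-250,0],"rotation":[0,0,-0.75]},{"gripper":1,"offset":[260,-295,0],"rotation":[0,0,-0.9]},{"gripper":1,"offset":[300,-340,0],"rotation":[0,0,-1.0]}]' 30
python3 - <<'E'
from station import ctrl
from h import *
print(delta(ctrl.get_obs(),[.4685,.147,.22],down(.42)))
E
```

```text
t: 1.2
tool_pos: [0.3929, -0.1283, 0.2313]
tool_rot: [2.358, 2.074, 0.001]
contact_force: [0.7, -0.5, 0.3]
opening: -0.0001
grip_force: 0.0
(array([282.7,  39.8,  11.3]), array([ 0.001,  0.   , -0.548]))
```

```bash
python3 -m handwheel '[{"gripper":1,"offset":[50,7,0],"rotation":[0,0,-0.1]},{"gripper":1,"offset":[100,14,0],"rotation":[0,0,-0.2]},{"gripper":1,"offset":[150,21,0],"rotation":[0,0,-0.3]},{"gripper":1,"offset":[200,28,5],"rotation":[0,0,-0.4]},{"gripper":1,"offset":[245,35,8],"rotation":[0,0,-0.5]},{"gripper":1,"offset":[282,39,11],"rotation":[0,0,-0.55]},{"gripper":1,"offset":[282,39,11],"rotation":[0,0,-0.55]},{"gripper":1,"offset":[282,39,11],"rotation":[0,0,-0.55]}]'
python3 - <<'E'
from station import ctrl
from h import *
import cv2
o=ctrl.get_obs()
W=ctrl.get_image("wrist");S=ctrl.get_image("scene")
a=cv2.resize(S["image"][90:260,230:400],(560,560),interpolation=2)
w=W["image"].copy();
for p in [(.4685,.147,.136),(.664,.306,.052)]:
    print(proj(W,p),proj(S,p))
cv2.imwrite("pics/c.png",cv2.resize(np.hstack([w,cv2.resize(a,(384,384))]),(800,343))[:,:,::-1])
print(delta(o,[.4685,.147,.14],down(.42)),o["q"])
E
```

```text
t: 2.2
tool_pos: [0.4681, 0.144, 0.2201]
tool_rot: [-1.711, -2.635, 0.001]
contact_force: [-0.3, -0.2, 0.2]
opening: 0.0002
grip_force: 0.0
[253.98930475 200.42950975] [308.42609639 181.86082057]
[505.46377403 107.78258347] [190.25437343 222.27362374]
(array([ 2.6,  1.6, 80.1]), array([-0.001,  0.   , -0.001])) [ 1.46597733e-01 -2.72771380e-01  1.93169070e+00 -4.67390966e-04
  1.48316190e+00 -2.72148883e-01]
```

View pics/c.png

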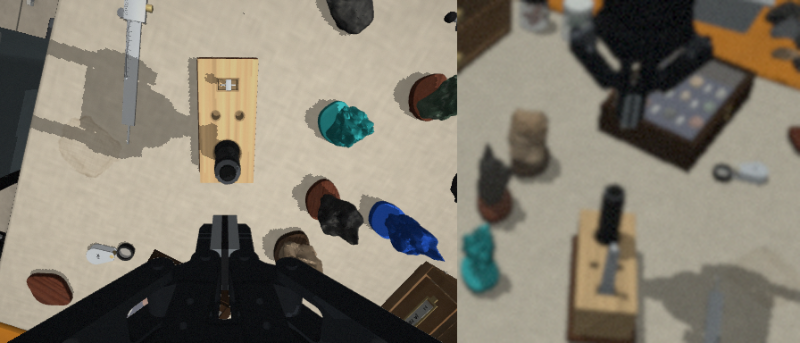

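The wrist view shows the torch tail at about (255,193), close to the predicted (254,200). The block is aligned with the tool. I'll refine with a tight crop.

Run:
```python
from station import ctrl
from h import *
import cv2,pickle
W=ctrl.get_image("wrist");pickle.dump(W,open("w.pkl","wb"))
cv2.imwrite("pics/d.png",cv2.resize(W["image"][150:220,210:300],None,fx=8,fy=8,interpolation=2)[:,:,::-1].clip(0,120)*2)
print(W["xyz"],W["fovy"])
```

```text
[0.4353452  0.21676247 0.36168703] 63.83438550193121
```

View pics/d.png

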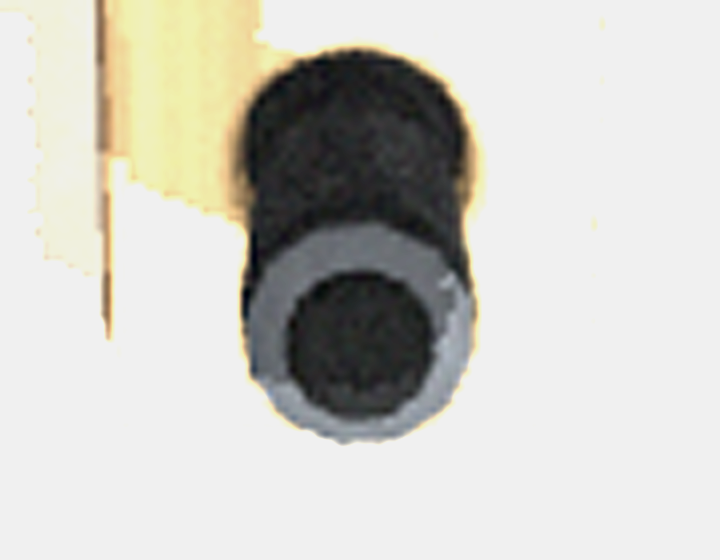

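Run:
```python
from station import ctrl
from h import *
import pickle
W=pickle.load(open("w.pkl","rb"))
print(atz(W,255,191.4,.128),atz(W,255.1,193.5,.136))
p=atz(W,255,191.4,.128)
print(delta(ctrl.get_obs(),[p[0],p[1],.140],down(.42)), delta(ctrl.get_obs(),[.4685,.1480,.140],down(.42)))
```

```text
[0.46756754 0.15117721 0.128     ] [0.46722628 0.15191043 0.136     ]
(array([ 7.4,  2.5, 80.4]), array([ 0.   ,  0.   , -0.003])) (array([ 4.1,  2. , 80.4]), array([ 0.   ,  0.   , -0.003]))
```

```bash
python3 -m handwheel '[{"gripper":1,"offset":[6,2,20],"rotation":[0,0,0]},{"gripper":1,"offset":[6,2,40],"rotation":[0,0,0]},{"gripper":1,"offset":[6,2,60],"rotation":[0,0,0]},{"gripper":1,"offset":[6,2,72],"rotation":[0,0,0]},{"gripper":1,"offset":[6,2,78],"rotation":[0,0,0]},{"gripper":1,"offset":[6,2,81],"rotation":[0,0,0]},{"gripper":1,"offset":[6,2,81],"rotation":[0,0,0]},{"gripper":1,"offset":[6,2,81],"rotation":[0,0,0]}]'
python3 -m handwheel '[{"gripper":1,"offset":[0,0,1],"rotation":[0,0,0]},{"gripper":1,"offset":[0,0,2],"rotation":[0,0,0]},{"gripper":1,"offset":[0,0,3],"rotation":[0,0,0]},{"gripper":1,"offset":[0,0,4],"rotation":[0,0,0]},{"gripper":1,"offset":[0,0,5],"rotation":[0,0,0]},{"gripper":1,"offset":[0,0,6],"rotation":[0,0,0]},{"gripper":1,"offset":[0,0,6],"rotation":[0,0,0]},{"gripper":1,"offset":[0,0,6],"rotation":[0,0,0]}]'
```

```text
t: 3.35
tool_pos: [0.4682, 0.1507, 0.1401]
tool_rot: [1.71, 2.634, 0.001]
contact_force: [-0.3, -0.1, -0.9]
opening: -0.0004
grip_force: 0.0
t: 4.35
tool_pos: [0.4678, 0.1507, 0.1334]
tool_rot: [1.711, 2.635, 0.0]
contact_force: [-0.5, -1.1, 3.3]
opening: 0.0002
grip_force: 1.4
```

Contact force is about 3–4 N at 0.1334, so the button is moving. I'll keep pressing until the force rises.

```bash
python3 -m handwheel '[{"gripper":1,"offset":[0,0,1],"rotation":[0,0,0]},{"gripper":1,"offset":[0,0,1.5],"rotation":[0,0,0]},{"gripper":1,"offset":[0,0,2],"rotation":[0,0,0]},{"gripper":1,"offset":[0,0,2],"rotation":[0,0,0]},{"gripper":1,"offset":[0,0,2],"rotation":[0,0,0]},{"gripper":1,"offset":[0,0,2],"rotation":[0,0,0]},{"gripper":1,"offset":[0,0,2],"rotation":[0,0,0]},{"gripper":1,"offset":[0,0,2],"rotation":[0,0,0]}]'
```

```text
t: 5.35
tool_pos: [0.468, 0.1507, 0.1318]
tool_rot: [1.711, 2.634, 0.001]
contact_force: [-1.1, -0.0, 5.5]
opening: 0.0
grip_force: 2.6
```

```bash
python3 -m handwheel '[{"gripper":1,"offset":[0,0,0.5],"rotation":[0,0,0]},{"gripper":1,"offset":[0,0,1],"rotation":[0,0,0]},{"gripper":1,"offset":[0,0,1.5],"rotation":[0,0,0]},{"gripper":1,"offset":[0,0,1.5],"rotation":[0,0,0]},{"gripper":1,"offset":[0,0,1.5],"rotation":[0,0,0]},{"gripper":1,"offset":[0,0,1.5],"rotation":[0,0,0]},{"gripper":1,"offset":[0,0,1.5],"rotation":[0,0,0]},{"gripper":1,"offset":[0,0,1.5],"rotation":[0,0,0]}]'
```

```text
t: 6.35
tool_pos: [0.4689, 0.1509, 0.1317]
tool_rot: [1.71, 2.633, 0.003]
contact_force: [-0.7, -0.4, 9.4]
opening: 0.0
grip_force: 4.8
```

The force rises with no more travel, so the button is in (top at 0.132 as expected). Now up, open, then down for the grasp (TCP 0.081).

```bash
python3 -m handwheel '[{"gripper":1,"offset":[0,0,-15],"rotation":[0,0,0]},{"gripper":-1,"offset":[0,0,-40],"rotation":[0,0,0]},{"gripper":-1,"offset":[0,0,-40],"rotation":[0,0,0]},{"gripper":-1,"offset":[0,0,-40],"rotation":[0,0,0]},{"gripper":-1,"offset":[0,0,-40],"rotation":[0,0,0]},{"gripper":-1,"offset":[0,0,-40],"rotation":[0,0,0]},{"gripper":-1,"offset":[0,0,-40],"rotation":[0,0,0]},{"gripper":-1,"offset":[0,0,-40],"rotation":[0,0,0]}]'
python3 - <<'E'
from station import ctrl
from h import *
import cv2
W=ctrl.get_image("wrist");o=ctrl.get_obs();S=ctrl.get_image("scene")
print(o["opening"],delta(o,[.4677,.1497,.081],down(.42)))
a=W["image"][60:380];b=cv2.resize(S["image"][130:270,240:340],None,fx=3,fy=3,interpolation=2)[:320]
cv2.imwrite("pics/e.png",cv2.resize(np.hstack([a,b]),(800,315))[:,:,::-1])
for z in(.132,.06): print(proj(W,(.4677,.1497,z))-[0,60],proj(S,(.4677,.1497,z)))
E
```

```text
t: 7.35
tool_pos: [0.4676, 0.1506, 0.1697]
tool_rot: [-1.711, -2.635, 0.0]
contact_force: [0.3, -0.7, -0.2]
opening: 0.0855
grip_force: 0.0
0.08529658731528635 (array([-0.9, -0.3, 88.7]), array([-0.   , -0.   , -0.001]))
[251.4561522  169.49740521] [308.02454862 184.15773093]
[251.46894125 134.54757787] [304.30973076 206.44000861]
```

View pics/e.png

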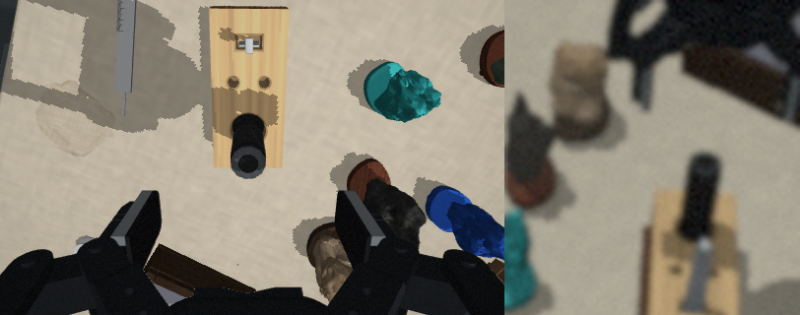

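The torch stands centred between the open fingers (display 247 against a finger midpoint of 248), the button is in, and the stones are clear. I descend and grip at 60 N.

```bash
python3 -m handwheel '[{"gripper":-1,"offset":[-1,0,20],"rotation":[0,0,0]},{"gripper":-1,"offset":[-1,0,40],"rotation":[0,0,0]},{"gripper":-1,"offset":[-1,0,60],"rotation":[0,0,0]},{"gripper":-1,"offset":[-1,0,78],"rotation":[0,0,0]},{"gripper":-1,"offset":[-1,0,88],"rotation":[0,0,0]},{"gripper":-1,"offset":[-1,0,88],"rotation":[0,0,0]},{"gripper":0,"offset":[-1,0,88],"rotation":[0,0,0]},{"gripper":0,"offset":[-1,0,88],"rotation":[0,0,0]}]' 60
python3 -m handwheel '[{"gripper":0.3,"offset":[0,0,0],"rotation":[0,0,0]},{"gripper":0.4,"offset":[0,0,0],"rotation":[0,0,0]},{"gripper":0.5,"offset":[0,0,0],"rotation":[0,0,0]},{"gripper":1,"offset":[0,0,0],"rotation":[0,0,0]},{"gripper":1,"offset":[0,0,0],"rotation":[0,0,0]},{"gripper":1,"offset":[0,0,0],"rotation":[0,0,0]},{"gripper":1,"offset":[0,0,0],"rotation":[0,0,0]},{"gripper":1,"offset":[0,0,0],"rotation":[0,0,0]}]' 60
```

```text
t: 8.45
tool_pos: [0.4688, 0.1499, 0.0827]
tool_rot: [1.71, 2.634, 0.002]
contact_force: [0.0, 0.9, -0.3]
opening: 0.0515
grip_force: 0.0
t: 9.45
tool_pos: [0.4683, 0.1497, 0.0822]
tool_rot: [1.711, 2.635, 0.0]
contact_force: [-1.8, -0.8, 4.8]
opening: 0.0229
grip_force: 58.6
```

Gripped (opening 23 mm, 59 N). Draw it straight up.

```bash
python3 -m handwheel '[{"gripper":1,"offset":[0,0,-5],"rotation":[0,0,0]},{"gripper":1,"offset":[0,0,-15],"rotation":[0,0,0]},{"gripper":1,"offset":[0,0,-30],"rotation":[0,0,0]},{"gripper":1,"offset":[0,0,-50],"rotation":[0,0,0]},{"gripper":1,"offset":[0,0,-75],"rotation":[0,0,0]},{"gripper":1,"offset":[0,0,-100],"rotation":[0,0,0]},{"gripper":1,"offset":[0,0,-130],"rotation":[0,0,0]},{"gripper":1,"offset":[0,0,-130],"rotation":[0,0,0]}]'
python3 - <<'E'
from station import ctrl
from h import *
import cv2
o=ctrl.get_obs();S=ctrl.get_image("scene");D=ctrl.get_image("side")
p=o["tool_pos"]
a=cv2.resize(S["image"][90:270,220:360],(400,514),interpolation=2);b=cv2.resize(D["image"][60:260,250:406],(400,514),interpolation=2)
cv2.imwrite("pics/f.png",np.hstack([a,b])[:,:,::-1])
print(o["opening"],o["grip_force"],o["q"])
# expected lens at z=.018+lift, tail at .128+lift
L=p[2]-.082
for z in(.018+L,.054+L): print(proj(S,(p[0],p[1],z)),proj(D,(p[0],p[1],z)))
# plan: tilt 45deg, from base side (radial)
m=np.array([.664,.306,.052]);M=R.from_rotvec(o["tool_rot"]).as_matrix()
for az in (25,15,5):
  for tilt in (40,45):
    a_,t=np.radians(az),np.radians(tilt)
    zz=np.array([np.sin(t)*np.cos(a_),np.sin(t)*np.sin(a_),-np.cos(t)])
    v=np.cross([0,0,-1],zz);v/=np.linalg.norm(v)
    Rt=R.from_rotvec(v*t).as_matrix()@M
    # spot distance from TCP along z: 155 + (torch mid z -TCP)= TCP .082 at torch z: mid=.073 => 155+9 ahead
    tcp=m-zz*.164
    print(az,tilt,tcp.round(3),delta(o,tcp,Rt))
E
```

```text
t: 10.45
tool_pos: [0.4698, 0.1501, 0.2156]
tool_rot: [1.708, 2.631, 0.007]
contact_force: [0.7, -0.7, -1.7]
opening: 0.0227
grip_force: 59.2
0.02270969459466028 59.20042812824249 [ 1.58101300e-01 -2.65915384e-01  1.93373027e+00  4.98691883e-05
  1.46699745e+00 -2.60986578e-01]
[308.08620979 177.28251996] [324.94600412 155.72372297]
[310.18487842 164.45683446] [326.13786296 136.38207089]
25 40 [0.568 0.261 0.178] (array([ 61.7, 135.2,  38.7]), array([-0.698,  0.012,  0.001]))
25 45 [0.559 0.257 0.168] (array([ 61.5, 124.6,  48.3]), array([-0.785,  0.014,  0.001]))
15 40 [0.562 0.279 0.178] (array([ 80. , 136.5,  38.7]), array([-0.69 , -0.109,  0.   ]))
15 45 [0.552 0.276 0.168] (array([ 81.7, 126. ,  48.3]), array([-0.776, -0.123,  0.001]))
5 40 [0.559 0.297 0.178] (array([ 97.8, 140.9,  38.7]), array([-0.66 , -0.227, -0.   ]))
5 45 [0.548 0.296 0.168] (array([101.3, 130.9,  48.3]), array([-0.743, -0.256, -0.   ]))
```

View pics/f.png

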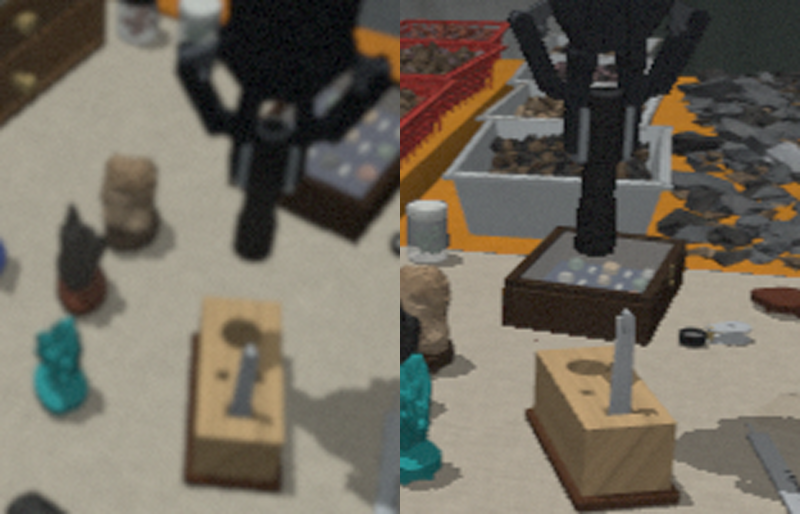

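The scene view shows the lens at (308,177) as predicted, and the torch is clear of the block. The side view shows a secure grip. Now tip it 40° towards the stone from the base side.

```bash
python3 -m handwheel '[{"gripper":1,"offset":[8,15,0],"rotation":[-0.08,0,0]},{"gripper":1,"offset":[16,32,0],"rotation":[-0.16,0,0]},{"gripper":1,"offset":[24,49,0],"rotation":[-0.25,0,0]},{"gripper":1,"offset":[32,66,0],"rotation":[-0.34,0,0]},{"gripper":1,"offset":[40,83,0],"rotation":[-0.43,0.01,0]},{"gripper":1,"offset":[48,100,0],"rotation":[-0.52,0.01,0]},{"gripper":1,"offset":[55,115,5],"rotation":[-0.6,0.01,0]},{"gripper":1,"offset":[58,125,10],"rotation":[-0.65,0.01,0]}]'
python3 - <<'E'
from station import ctrl
from h import *
o=ctrl.get_obs();M=R.from_rotvec(o["tool_rot"]).as_matrix();z=M[:,2]
t,a=np.radians(40),np.radians(25)
zz=np.array([np.sin(t)*np.cos(a),np.sin(t)*np.sin(a),-np.cos(t)])
v=np.cross(z,zz);s=np.linalg.norm(v)
Rt=R.from_rotvec(v/s*np.arcsin(s)).as_matrix()@M
print(delta(o,np.array([.664,.306,.052])-zz*.164,Rt),o["q"],"spot now",o["tool_pos"]+.164*z)
E
```

```text
t: 11.55
tool_pos: [0.5571, 0.2536, 0.1982]
tool_rot: [1.468, 2.262, 0.766]
contact_force: [-0.5, -0.1, -2.2]
opening: 0.0229
grip_force: 59.2
(array([ 2.3, -1.5, 24.6]), array([-0.052,  0.001, -0.   ])) [ 0.25578161 -0.33331335  2.11223798  0.1624941   0.73061964 -0.24911284] spot now [0.64661098 0.29528099 0.06726506]
```

```bash
python3 -m handwheel '[{"gripper":1,"offset":[1,0,6],"rotation":[-0.02,0,0]},{"gripper":1,"offset":[2,-1,12],"rotation":[-0.04,0,0]},{"gripper":1,"offset":[2,-1,18],"rotation":[-0.05,0,0]},{"gripper":1,"offset":[2,-1,24],"rotation":[-0.05,0,0]},{"gripper":1,"offset":[2,-1,24],"rotation":[-0.05,0,0]},{"gripper":1,"offset":[2,-1,24],"rotation":[-0.05,0,0]},{"gripper":1,"offset":[2,-1,24],"rotation":[-0.05,0,0]},{"gripper":1,"offset":[2,-1,24],"rotation":[-0.05,0,0]}]'
python3 - <<'E'
from station import ctrl
from h import *
import cv2
o=ctrl.get_obs();z=R.from_rotvec(o["tool_rot"]).as_matrix()[:,2];p=o["tool_pos"]
S=ctrl.get_image("scene");D=ctrl.get_image("side")
print("spot",p+.164*z,"lens",p+.064*z,"tilt",np.degrees(np.arccos(-z[2])),o["dq"].round(3))
ims=[]
for d,(x,y) in((S,(160,130)),(D,(160,110))):
    im=d["image"].copy()
    for k in(.064,.164): u,v=np.round((proj(d,p+k*z)-[x,y])*2.5).astype(int);print(u,v)
    ims.append(cv2.resize(im[y:y+160,x:x+160],None,fx=2.5,fy=2.5,interpolation=2))
cv2.imwrite("pics/g.png",np.hstack(ims)[:,:,::-1])
E
```

```text
t: 12.55
tool_pos: [0.5704, 0.2612, 0.1825]
tool_rot: [1.444, 2.223, 0.819]
contact_force: [-0.7, 0.1, -2.1]
opening: 0.023
grip_force: 59.2
spot [0.666356   0.30558493 0.05707618] lens [0.60784463 0.27853129 0.13352564] tilt 40.137945162925746 [ 0.002  0.001  0.     0.002 -0.001  0.001]
142 172
73 226
177 182
84 294
```

View pics/g.png

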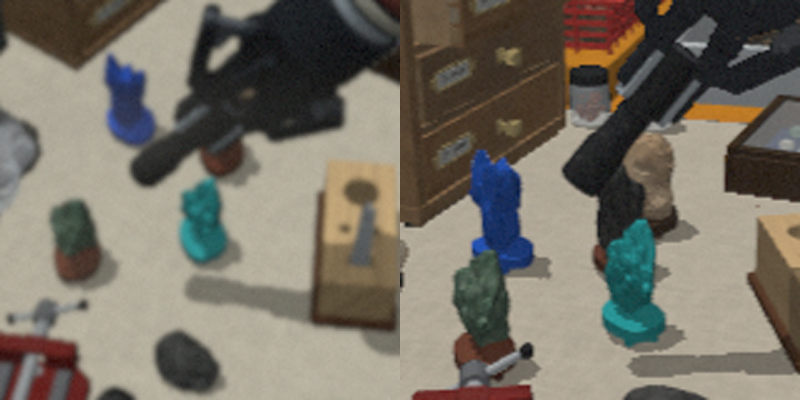

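The lens shows at (145,170) in scene and (180,178) in side, as computed, clear of all stones. The beam axis meets the green stone's middle at (73,226) and (84,294). The spot is about 6 mm off, the tilt is 40° and the arm is still, so I hand in.

```bash
python3 -c "
from station import ctrl
print(ctrl.finish_job())"
```

```text
the job is handed in; nothing more can be done
None
```

The job is handed in (no verdict was returned): the torch is on and held still at about 40° from upright, lens about 10 cm from the green peaked stone and aimed within about 6 mm of its middle by my measurements, with no stone touched and the block still standing in place.

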